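Shut the vials and hold their rack seated against the stage fence

ROBOT

A 6-joint arm with a two-finger parallel gripper is mounted at the origin on the work surface. World frame = base frame: x ahead of the robot, y to its left, z up, the work surface at z = 0. Lengths are in mm, angles in degrees, forces in N, time in s.
With the tool pointing down it reaches from about 275 to 825 mm from the base axis. Payload 4.9 kg.
Tool frame: the origin (TCP) lies at the very end of the fingers, on their centre line; the grasp point (between the pads) lies 19 mm behind it; z points along the fingers, y is the direction in which the jaws open and shut (so a half turn about z gives the same grasp; the last joint's range is limited). The gripper opens to 85 mm and grips with 20 to 120 N. Pads are 22 mm wide; open, the fingers measure 114 mm over their backs; the gripper's body (76 mm by 85 mm) begins 54 mm behind the grasp point. The pads swing forward as they close: fully open they stand 13 mm farther back than shut.
Start: joints at [55.336, 18.69, -11.035, 60.275, 0, 82.311], TCP at [249.477, 490.183, 231.281] pointing down, gripper open.
Joint ranges: [-152.03, 152.03], [-55.5, 102.48], [-74.3, 77.21], [-110.64, 120.58], [-84.22, 78.4], [-180, 180]. Speed limits (degrees/s): [147.25, 147.25, 180, 180, 180, 180].

INTERFACE

Orientations are given as [roll, pitch, yaw] about the fixed x, y, z axes, in that order (R = Rz(yaw) Ry(pitch) Rx(roll)).
In Python, from bench import telemetry, imaging, hand_in gives the robot as it stands.
- The arm moves only by the tool send_rows, never from a script. Its argument "plan" is a list of rows, each a list of 7 numbers: the turn, a rotation vector about the world's x, y, z in rad, then the shift along the world's x, y, z in m, then the gripper command: -1 is shut, 1 is fully open, values between are in proportion. A call has exactly 8 rows; each row is the pose to reach, as a shift and turn from the pose measured when the call began; what a row does not reach only later rows make up. A row lasts 1/12 s, in which the tool goes at most 41.7 mm and 7.16 degrees, less where a joint would pass 70% of its speed; a pose out of reach is approached as far as the arm can. A call with a gripper value outside its range is refused whole. The fingers move at their own pace and stop on an object; "squeeze" is the grip in N (left out, the last holds). Time passes only in rows, so rows that repeat a pose let the fingers close, or fill a call up. It gives the time, the measured TCP pose, the force and the opening at its end, in the units of the state.
- telemetry.get_obs(): the state, without advancing time (a new reading comes with each control period).
- imaging.snapshot(name): name is "scene" or "top"; returns a dict with "img" (384x512x3 uint8, blue, green, red), "intrinsics" (3x3 intrinsics, pixels), "dist" ([k1, k2, p1, p2, k3] as OpenCV has them; the pictures are not rectified), "rvec" (rotation vector, rad) and "tvec" (3), from world to camera coordinates, as OpenCV has them. Camera axes: x right, y down, z forward; pixel columns grow to the right and rows downward; lengths in mm; the calibration is good to about 2 mm. A picture is of the moment at which its call begins. There is no depth.
- hand_in(): hands the job in, once; it reports no verdict.
Trained networks look in the newest picture that a camera, given by its name, has taken for a name from the list of things; names that differ only in an ending like _2 or _b are one class to them, and where a whole thing is asked for, a point or a joint stands for the part that bears it (a point fixed in the world has none). Each returns a list of dicts, best first, with "score" (0 to 1); they miss things now and then, are a little off and sometimes report something else, mostly with a low value. They report only what shows in the picture. A call takes as long as a camera call. They do not tell look-alikes from the thing itself.
- imaging.look_for(camera, query): "box" ([left, top, right, bottom] in pixels, round what is visible of it).
The state is a dict: "t": time; "joints": joint angles; "dq": joint speeds; "joint_torque": joint torques, N m; "tcp_pos": TCP position; "eef_rot": TCP orientation; "ft_force": force on the tool from outside, world axes, zero at the start; "moment": the same for the moment, N m; "width": finger opening in mm.
Only numpy, scipy, OpenCV 4.12 (cv2) and the standard library are available. Lean on these libraries where they do the work, as an engineer would, in place of code of your own. Each camera call takes 0.05 s, during which the arm holds its last target.

TASK

On the alignment stage, press both open vial caps fully shut, then slide the blue rack until its back lies flush against the aluminium fence. Finish while holding it there with one diagonal push, pressing it at once forward against the fence and down onto the bed, a good 10 N each way: do not let go or back off at the end. Leave everything else where it stands.

Things in the scene. Friction and masses are not known exactly. Their poses are not given: they have to be found in the camera images.
- bed: dark flat steel bed plate of the alignment stage, fixed to the table, 230 (its x) by 300 (its y), top face 14 mm above the table, slick coating (friction about 0.2). Origin: middle of the stage at table level. Its +x axis points from the open edge (robot's side) to the fence, z is up; it may be turned about z by up to 0.35 rad
- fence: aluminium bar fixed across the bed, 22 thick (x), 200 long (y), its top 40 mm above the table (26 above the bed). Its origin and axes coincide with those of the bed: the near face, against which the rack goes, is the plane x = +65 mm of this frame
- rack_mid (a point): blue loose vial rack on the bed, about 0.5 kg, 75 deep (x), 130 long (y), 45 high. Point: middle of its footprint, 22.5 mm above its underside; x points to the flat back face (37.5 mm ahead) that goes against the fence, z up. Two vials are fixed in it at x = +17, y = +38 (left) and -38 mm (right). Its middle starts 35 to 63 mm short of its seated place, up to 0.2 rad askew
- rack_step (a point): inner corner of the open step along the rack's front, at mid length, axes as the rack's: the ledge (top 20 mm above the underside) runs 30 mm from here to -x, the vertical riser goes 25 mm up from here. Fingertips standing in this corner push forward on the riser and down on the ledge at once
- cap_left_hinge (a point): hinge of the orange cap of the left vial, at rack x = +3, y = +38 mm, 57 mm above the rack's underside; the hinge line is parallel to the rack's y. This frame turns with the cap: the cap lies along its +x
- cap_right_hinge (a point): the same for the yellow cap of the right vial (rack y = -38 mm)
- cap_left (a joint): opening of the orange cap, rad: 0 shut, 1.57 upright, 2.0 widest, leaning back over the step. Cap: disc of diameter 26, 5 thick, with a thumb tab, reaching 34 mm from the hinge; shut, its top is 62.5 mm above the rack's underside. Tip it towards the rack's +x (the fence) and press it down. Light hinge friction (0.15 N at the tip) holds it at any angle; no latch
- cap_right (a joint): the same for the yellow cap
- lens_tube: short black lens tube standing on the bed near its left end, diameter 25, 34 high; leave alone. Origin: centre of its underside
- collar: brass ring lying on the bed near its right end, outer diameter 32, 16 high; leave alone. Origin: centre of its underside
- bottle: amber bottle on the table to the right, diameter 60, 110 high; leave alone. Origin: centre of its underside
- jar: clear screw jar on the table to the right, diameter 56, 60 high; leave alone. Origin: centre of its underside
- driver: screwdriver with red handle lying on the table to the left, 170 long; leave alone. Origin: middle of its length, at table level
- post: steel post with a black clamp head on a round foot, on the table to the left, 80 high, foot diameter 44; leave alone. Origin: centre of its underside
Things that resemble listed ones, but are neither listed nor needed, are in the scene too. Of the things that look like the part that bears rack_mid, the larger one is meant.

How it is judged (in metres and radians):
On the way:
1. both caps pressed shut (value of joint each of cap_left, cap_right below 0.12 rad), for 0.2 s.
At the end, for the whole second after the job is handed in: Caps shut (under 0.12 rad); rack flat on the bed and against the fence (within 4 mm, 0.04 rad), at rest, held by the robot through the last second: over 3 N rack to fence, over 9 N rack to bed (weight 4.2 to 5.9 N), over 4 N robot to rack (all of step 1 and contact force between rack and fence above 3 N and contact force between rack and bed above 9 N and contact force between any of the fingers, the arm and rack above 4 N and angle between the x axis of rack_mid and the x axis of bed, either way round below 0.04 rad and angle between rack_mid's own z axis and vertical below 0.04 rad and x of rack_mid in the frame of bed between 0.0235 and 0.0315 m and z of rack_mid in the frame of bed between 0.0325 and 0.0405 m and linear speed of rack below 0.02 m/s); the arm keeps its last pose, push and grip.
It fails at once if another loose thing is moved more than 30 mm (distance of any of lens_tube, collar, bottle, jar, driver, post from where it was at the start of the episode above 0.03 m).
It also fails if it takes over 64 s, if anything falls off the work surface, if the arm or the gripper's body presses on something with over 40 N, if the wrist force passes 120 N, or if a joint passes its speed limit or range.

## Working session

There is one attempt and no reset: what is moved stays moved. The work goes in short steps, Python scripts to look and compute and a tool call to move; the robot and the scene stay as the last step left them, time stands still between calls to the robot, and variables do not carry over. Pictures are saved under pics/ and viewed, and the job is handed in when it is done.

Besides the shell and the picture viewer there is one more tool, called in YAML: its name, and indented under it one key for each argument. send_rows: Moves the arm, as the interface text tells. Its arguments: {"type":"object","properties":{"plan":{"type":"array","items":{"type":"array","items":{"type":"number"}}},"squeeze":{"type":"number"}},"required":["plan"]}

```bash
mkdir -p pics; ls; cat > h.py <<'E'
import numpy as np, cv2
from bench import telemetry, imaging
def snap(n):
    return imaging.snapshot(n)
def proj(s,P):
    return cv2.projectPoints(np.asarray(P,float).reshape(-1,1,3),np.array(s["rvec"],float),np.array(s["tvec"],float),np.array(s["intrinsics"],float),np.array(s["dist"],float))[0].reshape(-1,2)
def back(s,px,z):
    K=np.array(s["intrinsics"],float);d=np.array(s["dist"],float)
    R=cv2.Rodrigues(np.array(s["rvec"],float))[0];t=np.array(s["tvec"],float).ravel()
    u=cv2.undistortPoints(np.asarray(px,float).reshape(-1,1,2),K,d).reshape(-1,2)
    c=-R.T@t;out=[]
    for a in u:
        r=R.T@np.array([a[0],a[1],1]);k=(z-c[2])/r[2];out.append(c+k*r)
    return np.array(out)
E
python3 - <<'E'
from h import *
np.set_printoptions(precision=2,suppress=True)
print(telemetry.get_obs())
import pickle
for n in ["scene","top"]:
    s=snap(n);pickle.dump(s,open(n+'0.pkl','wb'));cv2.imwrite(f'pics/{n}0.png',s["img"])
    R=cv2.Rodrigues(np.array(s["rvec"],float))[0];print(n,-R.T@np.array(s["tvec"]).ravel(),s["intrinsics"],R[2])
    for q in ["bed","fence","rack_mid","cap_left","cap_right","lens_tube","collar"]:
        print(q,[(np.round(d["box"]),round(d["score"],2)) for d in imaging.look_for(n,q)])
E
```

```text
pics
{'t': 0.0, 'joints': array([ 55.34,  18.73, -11.09,  60.28,  -0.  ,  82.31]), 'dq': array([ 0.02,  0.02, -0.11, -0.09, -0.02,  0.  ]), 'joint_torque': array([  0.  , -44.34,  26.24,   0.02,  -0.  ,   0.  ]), 'tcp_pos': array([249.14, 489.69, 230.51]), 'eef_rot': array([-179.9 ,   -0.01,  153.03]), 'ft_force': array([ 0.77,  0.08, -0.07]), 'moment': array([ 0.04, -0.01, -0.02]), 'width': 85.22583345238654}
scene [1153.15 -419.19  741.35] [[379.9    0.   259.12]
 [  0.   379.9  190.8 ]
 [  0.     0.     1.  ]] [-0.65  0.39 -0.65]
bed [(array([196., 187., 332., 288.]), 0.6)]
fence [(array([256., 214., 314., 270.]), 0.85)]
rack_mid [(array([231., 200., 287., 248.]), 0.94), (array([200., 173., 221., 200.]), 0.7)]
cap_left [(array([266., 200., 275., 209.]), 0.64)]
cap_right [(array([193., 185., 333., 289.]), 0.67)]
lens_tube [(array([344., 137., 385., 160.]), 0.62), (array([279., 183., 284., 196.]), 0.48)]
collar []
top [ 326.53   -8.38 1292.26] [[358.43   0.   260.7 ]
 [  0.   358.43 183.8 ]
 [  0.     0.     1.  ]] [ 0.13 -0.01 -0.99]
bed [(array([221., 127., 316., 201.]), 0.82)]
fence [(array([234., 135., 287., 152.]), 0.81)]
rack_mid [(array([258., 157., 292., 180.]), 0.78), (array([267., 214., 297., 244.]), 0.69)]
cap_left []
cap_right [(array([362., 180., 380., 195.]), 0.18)]
lens_tube [(array([232., 186., 242., 192.]), 0.57)]
collar [(array([301., 158., 311., 164.]), 0.61)]
```

```bash
python3 - <<'E'
import cv2
a=cv2.imread('pics/scene0.png');b=cv2.imread('pics/top0.png')
cv2.imwrite('pics/scene0c.png',cv2.resize(a[160:300,180:360],None,fx=4.4,fy=4.2,interpolation=cv2.INTER_CUBIC))
cv2.imwrite('pics/top0c.png',cv2.resize(b[110:260,210:390],None,fx=4.4,fy=4,interpolation=cv2.INTER_CUBIC))
E
```

```text
(no output)
```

View pics/scene0.png

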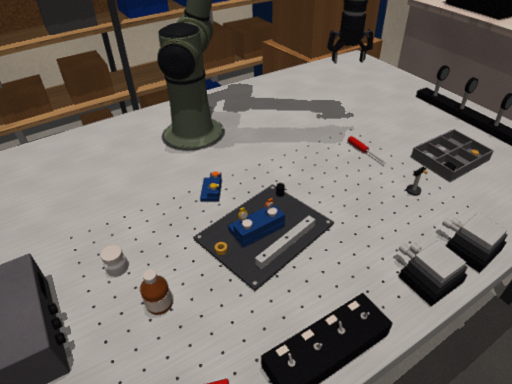

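View pics/top0.png

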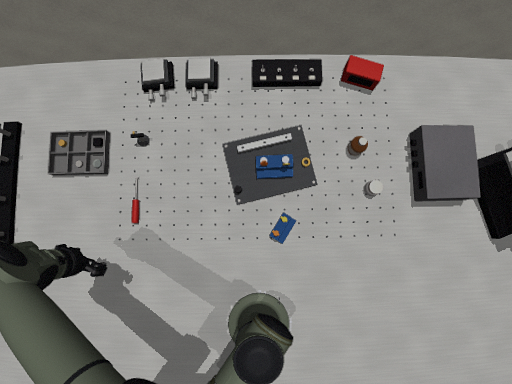

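```bash
ls pics
```

```text
scene0.png
scene0c.png
top0.png
top0c.png
```

View pics/scene0c.png

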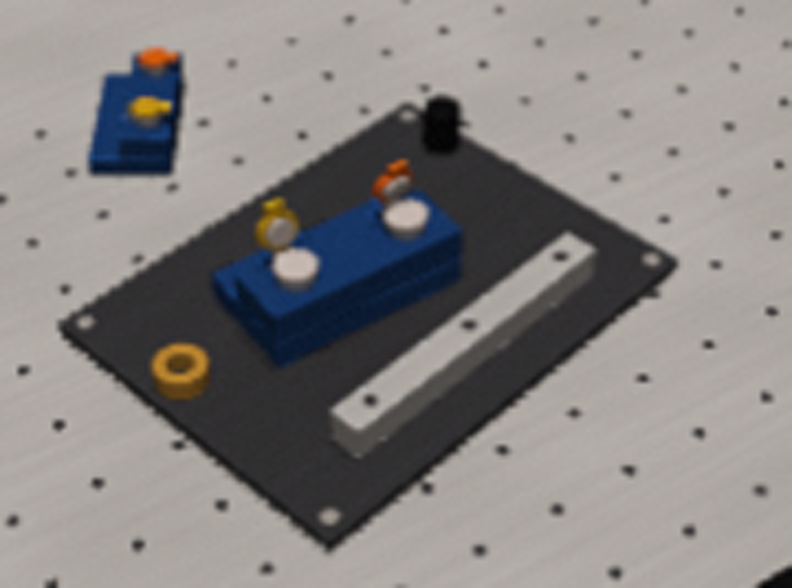

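View pics/top0c.png

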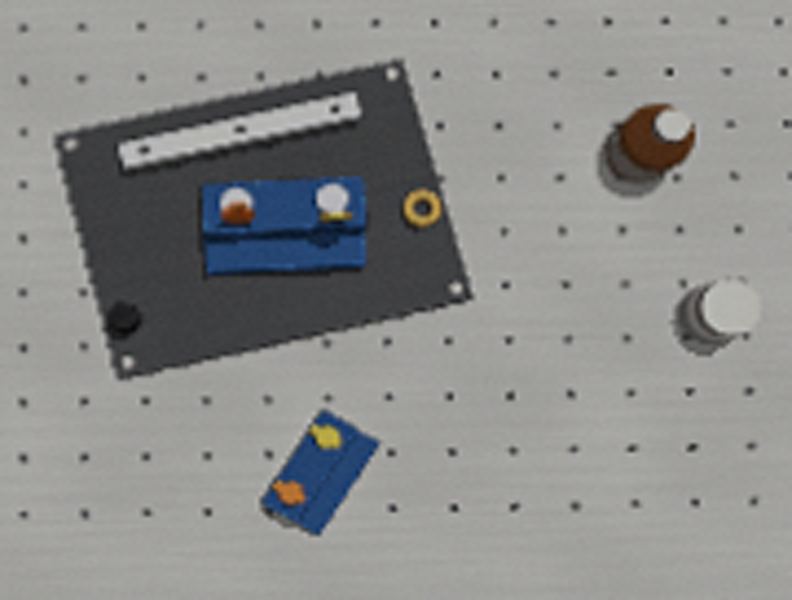

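The rack candidates are the large blue rack on the bed at top px (275,167) and scene px (258,225), and a small look-alike on the table at top px (283,229) and scene px (211,187). I'm taking the large one on the bed. Its caps stand upright: orange on the left at top px ~(263,162), yellow on the right at ~(285,163). The close crops confirm the choice. Next I'll fit the poses.

```bash
cat > fit.py <<'E'
from h import *
import pickle
from scipy.optimize import least_squares
S={'top':pickle.load(open('top0.pkl','rb')),'scene':pickle.load(open('scene0.pkl','rb'))}
def T(c,sx,sy,ox,oy): c=np.array(c,float);return np.c_[(c[:,0]+.5)/sx-.5+ox,(c[:,1]+.5)/sy-.5+oy]
tt=lambda c:T(c,4.4,4,210,110); ts=lambda c:T(c,4.4,4.2,180,160)
L=lambda p,P:np.c_[p[0]+np.cos(p[2])*P[:,0]-np.sin(p[2])*P[:,1],p[1]+np.sin(p[2])*P[:,0]+np.cos(p[2])*P[:,1],P[:,2]]
# bed: FL(+x+y) FR(+x,-y) NR NL ; fence top corners
bt=[[55,135],[402,60],[472,298],[120,378],[120,145],[358,94],[364,117],[126,170]]
bs=[[677,262],[330,545],[62,325],[407,103],[597,248],[357,433],[332,408],[570,233]]
B=np.array([[115,150,14],[115,-150,14],[-115,-150,14],[-115,150,14],[87,100,40],[87,-100,40],[65,-100,40],[65,100,40]],float)
# rack in rack frame z world
rt=[[203,184],[364,178],[366,265],[207,274]]
Rt=np.array([[37.5,65,59],[37.5,-65,59],[-37.5,-65,34],[-37.5,65,34]],float)
rs=[[460,232],[283,323],[285,362],[460,275]]
Rs=np.array([[37.5,65,59],[37.5,-65,59],[37.5,-65,14],[37.5,65,14]],float)
if __name__=='__main__':
    np.set_printoptions(precision=2,suppress=True)
    def f(v,o=None):
        b,r,o1,o2=v[:3],v[3:6],v[6:8],v[8:10]
        e=[proj(S['top'],L(b,B))+o1-tt(bt),proj(S['scene'],L(b,B))+o2-ts(bs),proj(S['top'],L(r,Rt))+o1-tt(rt),proj(S['scene'],L(r,Rs))+o2-ts(rs)]
        return np.r_[np.concatenate(e).ravel(),v[6:]*2]
    x0=np.array([520,0,.2,500,0,0,0,0,0,0],float)
    q=least_squares(f,x0,x_scale=[100,100,1,100,100,1,1,1,1,1],loss='soft_l1')
    print(q.x,q.cost);print(f(q.x)[:-4].reshape(-1,2))
    v=q.x;b=v[:3];r=v[3:6];d=r[:2]-b[:2];c,s=np.cos(b[2]),np.sin(b[2])
    print('rack in bed',c*d[0]+s*d[1],-s*d[0]+c*d[1],np.degrees(r[2]-b[2]),np.degrees(b[2]))
    np.save('fit.npy',v)
E
python3 fit.py
```

```text
[565.61 -49.1    0.23 550.8  -65.13   0.06   0.38   0.39   0.34   0.19] 7.3457382593129585
[[-0.17 -0.  ]
 [ 0.17 -0.28]
 [ 0.62  0.16]
 [-0.3   0.25]
 [-0.32 -0.15]
 [-0.36 -0.43]
 [-0.17 -0.41]
 [-0.26 -0.57]
 [ 0.69 -0.4 ]
 [-0.1  -0.4 ]
 [-1.16 -0.37]
 [ 0.05 -0.38]
 [-0.15  0.4 ]
 [ 0.4  -0.17]
 [-0.52  0.64]
 [-0.54 -0.12]
 [-0.6   0.54]
 [-0.29 -0.51]
 [ 0.39 -0.14]
 [ 0.04  0.18]
 [ 0.95 -1.12]
 [-0.98 -0.95]
 [-0.66  1.97]
 [ 0.44  0.83]]
rack in bed -18.054054801755008 -12.261521858044592 -9.87466449222999 13.059746722416017
```

```bash
cat > ov.py <<'E'
from fit import *
import sys
def draw(S,v,name,off=True,caps=(1.57,1.57)):
    b,r=v[:3],v[3:6]
    out=[]
    for n,o,(x0,x1,y0,y1) in [('top',v[6:8],(215,320,120,205)),('scene',v[8:10],(190,340,180,295))]:
        k=5
        im=cv2.resize(S[n]['img'][y0:y1,x0:x1],None,fx=k,fy=k,interpolation=cv2.INTER_CUBIC)
        def pl(p,P,col,cl=True):
            q=proj(S[n],L(p,np.array(P,float)))+o
            q=((q-[x0,y0]+.5)*k-.5).round().astype(int)
            cv2.polylines(im,[q.reshape(-1,1,2)],cl,col,1,cv2.LINE_AA)
        pl(b,B[:4],(0,255,0));pl(b,B[4:],(0,255,0))
        pl(r,[[37.5,65,59],[37.5,-65,59],[-7.5,-65,59],[-7.5,65,59]],(0,0,255))
        pl(r,[[-7.5,65,34],[-7.5,-65,34],[-37.5,-65,34],[-37.5,65,34]],(0,255,255))
        pl(r,[[37.5,65,14],[37.5,-65,14],[-37.5,-65,14],[-37.5,65,14]],(255,0,255))
        for y,a in zip((38,-38),caps):
            pl(r,[[3,y,71],[3+34*np.cos(a),y,71+34*np.sin(a)]],(255,255,0),False)
        cv2.imwrite(f'pics/{name}_{n}.png',im)
if __name__=='__main__': draw(S,np.load('fit.npy'),'ov0')
E
python3 ov.py
```

```text
(no output)
```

View pics/ov0_top.png

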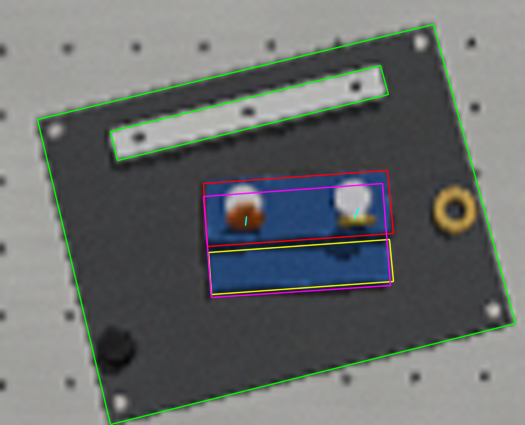

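View pics/ov0_scene.png

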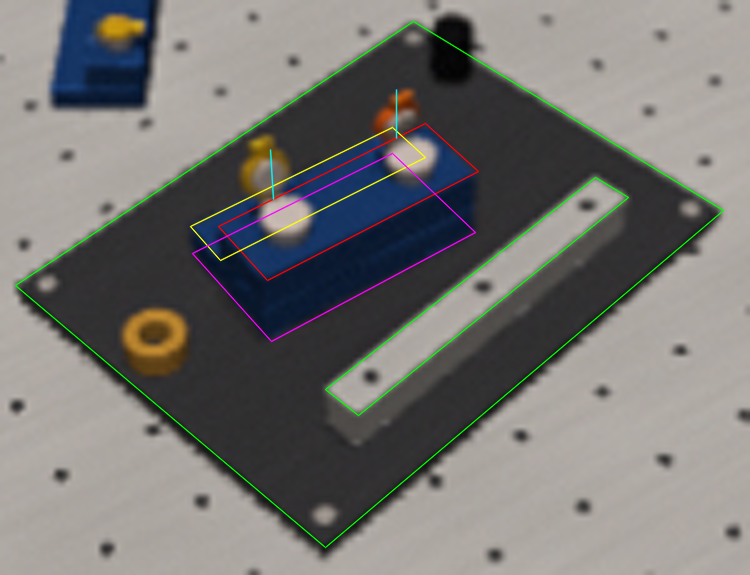

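```bash
cat > sil.py <<'E'
from fit import *
from scipy.optimize import minimize
k=6
W={'top':(240,310,140,195),'scene':(215,300,185,260)}
def prep(S):
    M={}
    for n,(x0,x1,y0,y1) in W.items():
        im=cv2.resize(S[n]['img'][y0:y1,x0:x1],None,fx=k,fy=k,interpolation=cv2.INTER_CUBIC).astype(int)
        M[n]=((im[...,0]-im[...,2])>28).astype(np.uint8)
    return M
def box(x0,x1,z0,z1): return np.array([[x,y,z] for x in(x0,x1) for y in(-65,65) for z in(z0,z1)],float)
def model(S,n,r,o):
    x0,x1,y0,y1=W[n];m=np.zeros(((y1-y0)*k,(x1-x0)*k),np.uint8)
    for bx in (box(-37.5,37.5,14,34),box(-7.5,37.5,34,59)):
        q=proj(S[n],L(r,bx))+o;q=((q-[x0,y0]+.5)*k-.5)
        cv2.fillConvexPoly(m,cv2.convexHull((q*16).round().astype(np.int32)),1,shift=4)
    ig=np.zeros_like(m)
    for y in(38,-38):
        P=[[17+14*np.cos(a),y+14*np.sin(a),z] for a in np.arange(0,6.3,.4) for z in(59,78)]+[[x,y+dy,z] for x in (-14,6) for dy in(-14,14) for z in(68,108)]
        q=proj(S[n],L(r,np.array(P,float)))+o;q=((q-[x0,y0]+.5)*k-.5)
        cv2.fillConvexPoly(ig,cv2.convexHull(q.round().astype(np.int32)),1)
    return m,ig
def fitr(S,r0,o1,o2,use=('top','scene')):
    M=prep(S)
    def c(v):
        r=np.array(v)*[1,1,.01]; e=0
        for n,o in(('top',o1),('scene',o2)):
            if n not in use: continue
            m,ig=model(S,n,r,o);e+=((m!=M[n])&(ig==0)).sum()
        return e
    v0=np.array(r0)/[1,1,.01]
    q=minimize(c,v0,method='Nelder-Mead',options=dict(initial_simplex=[v0,v0+[4,0,0],v0+[0,4,0],v0+[0,0,5]],xatol=.05,fatol=1))
    return q.x*[1,1,.01],q.fun
if __name__=='__main__':
    v=np.load('fit.npy');np.set_printoptions(precision=3,suppress=True)
    for u in(('top','scene'),('top',),('scene',)): print(u,fitr(S,v[3:6],v[6:8],v[8:10],u))
    r,_=fitr(S,v[3:6],v[6:8],v[8:10]); v[3:6]=r;np.save('fit.npy',v)
    b=v[:3];d=r[:2]-b[:2];c,s=np.cos(b[2]),np.sin(b[2])
    print(b,'rack in bed',c*d[0]+s*d[1],-s*d[0]+c*d[1],r[2]-b[2])
    import ov;ov.draw(S,v,'ov1')
E
python3 sil.py
```

```text
('top', 'scene') (array([551.121, -64.954,   0.034]), np.float64(6164.0))
('top',) (array([552.826, -64.929,   0.039]), np.float64(648.0))
('scene',) (array([548.221, -63.307,   0.032]), np.float64(3573.0))
[565.612 -49.103   0.228] rack in bed -17.697785566649145 -12.16642174467342 -0.19370848861608606
```

View pics/ov1_scene.png

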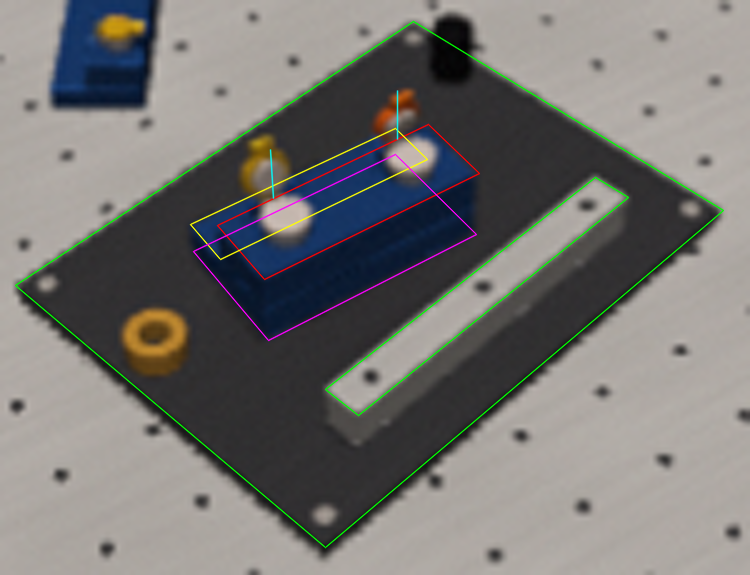

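send_rows:
  plan:
    - [0,0,0.06,0.032,-0.035,0,0.5]
    - [0,0,0.12,0.064,-0.07,0,0.5]
    - [0,0,0.18,0.08,-0.11,0,0.5]
    - [0,0,0.24,0.096,-0.15,0,0.5]
    - [0,0,0.3,0.112,-0.19,0,0.5]
    - [0,0,0.36,0.128,-0.23,0,0.5]
    - [0,0,0.42,0.144,-0.27,0,0.5]
    - [0,0,0.506,0.16,-0.31,0,0.5]

```text
t: 1.47
tcp_pos: [402.7, 196.4, 231.6]
eef_rot: [180.0, 0.0, -177.8]
ft_force: [0.9, 1.5, -0.2]
width: 63.8
```

send_rows:
  plan:
    - [0,0,0,0.013,-0.034,0,0.5]
    - [0,0,0,0.026,-0.068,-0.01,0.5]
    - [0,0,0,0.04,-0.105,-0.02,0.5]
    - [0,0,0,0.055,-0.14,-0.035,0.5]
    - [0,0,0,0.07,-0.18,-0.05,0.5]
    - [0,0,0,0.085,-0.22,-0.065,0.5]
    - [0,0,0,0.103,-0.262,-0.08,0.5]
    - [0,0,0,0.103,-0.262,-0.08,0.5]

```text
t: 2.13
tcp_pos: [507.0, -70.2, 150.1]
eef_rot: [-179.9, 0.1, -178.0]
ft_force: [-0.2, 0.1, 0.3]
width: 64.2
```

```bash
python3 - <<'E'
from h import *
o=telemetry.get_obs();print(o['tcp_pos'],o['eef_rot'],o['ft_force'],o['width'])
ims=[]
for n,(x0,x1,y0,y1) in {'top':(220,320,110,210),'scene':(190,340,130,280)}.items():
    s=snap(n);ims.append(cv2.resize(s['img'][y0:y1,x0:x1],(400,400) ,interpolation=cv2.INTER_CUBIC))
    print(n,proj(s,[o['tcp_pos']]))
cv2.imwrite('pics/a1.png',np.hstack(ims))
E
```

```text
[506.98736975 -70.22465975 150.06594649] [-1.79916621e+02  5.39448386e-02 -1.78039259e+02] [-0.1800003   0.09648154  0.30255512] 64.20297114670755
top [[277.12448068 173.2482108 ]]
scene [[244.04385008 179.73033261]]
```

View pics/a1.png

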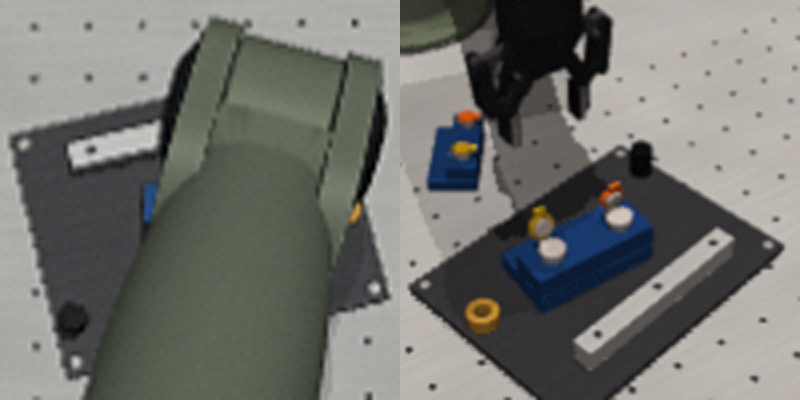

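send_rows:
  plan:
    - [0,0,0,0,0.0035,-0.02,0.5]
    - [0,0,0,0,0.0035,-0.045,0.5]
    - [0,0,0,0,0.0035,-0.072,0.5]
    - [0,0,0,0,0.0035,-0.072,0.5]
    - [0,0,0,0.008,0.004,-0.072,0.5]
    - [0,0,0,0.016,0.004,-0.072,0.5]
    - [0,0,0,0.024,0.004,-0.072,0.5]
    - [0,0,0,0.024,0.004,-0.072,0.5]

```text
t: 2.9
tcp_pos: [533.9, -64.1, 80.6]
eef_rot: [-179.9, 0.3, -178.0]
ft_force: [-0.7, -0.4, 0.6]
width: 63.8
```

```bash
cat > look.py <<'E'
from h import *
import sys,pickle
o=telemetry.get_obs();np.set_printoptions(precision=2,suppress=True);print(o['tcp_pos'],o['eef_rot'],o['ft_force'],o['width'])
s=snap('scene');pickle.dump(s,open('last.pkl','wb'));cv2.imwrite(f'pics/{sys.argv[1]}.png',cv2.resize(s['img'][170:270,210:310],(600,600),interpolation=cv2.INTER_CUBIC))
E
python3 look.py a2
```

```text
[533.86 -64.12  80.61] [-179.95    0.29 -177.96] [-0.67 -0.42  0.63] 63.777436400654864
```

View pics/a2.png

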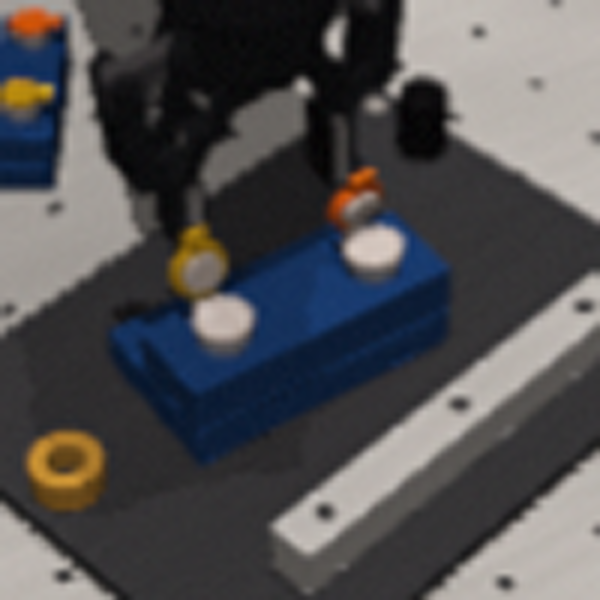

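The two fingertips stand right behind the upright caps, yellow at crop (195,265) and orange at (355,205). I'm sweeping on towards the fence.

send_rows:
  plan:
    - [0,0,0,0.004,0,-0.001,0.5]
    - [0,0,0,0.009,0,-0.002,0.5]
    - [0,0,0,0.015,0.001,-0.002,0.5]
    - [0,0,0,0.021,0.001,-0.002,0.5]
    - [0,0,0,0.027,0.001,-0.002,0.5]
    - [0,0,0,0.033,0.001,-0.002,0.5]
    - [0,0,0,0.037,0.001,-0.002,0.5]
    - [0,0,0,0.037,0.001,-0.002,0.5]

```text
t: 3.62
tcp_pos: [570.8, -63.1, 78.1]
eef_rot: [-180.0, 0.3, -178.0]
ft_force: [-0.2, 0.5, -0.6]
width: 64.2
```

```bash
python3 look.py a3
```

```text
[570.81 -63.14  78.14] [-179.96    0.26 -177.96] [-0.18  0.46 -0.57] 64.17892440899266
```

View pics/a3.png

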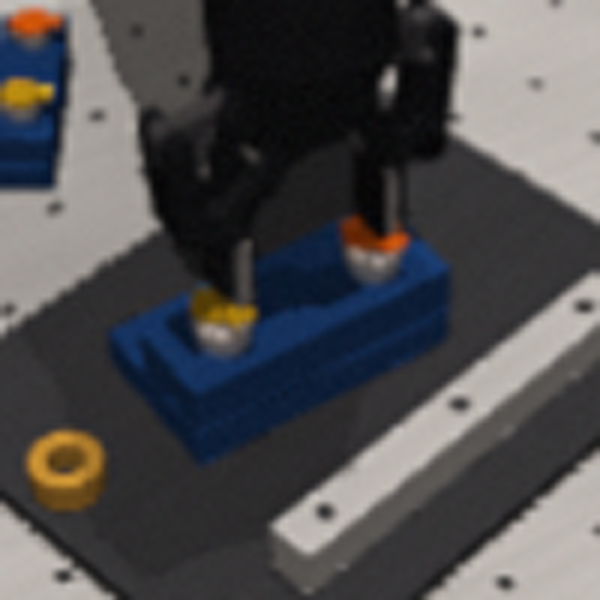

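Both caps are tipped over, yellow at crop (225,310) and orange at (375,240). Now I press down.

send_rows:
  plan:
    - [0,0,0,0,0,-0.002,0.5]
    - [0,0,0,0,0,-0.004,0.5]
    - [0,0,0,0,0,-0.006,0.5]
    - [0,0,0,0,0,-0.007,0.5]
    - [0,0,0,0,0,-0.008,0.5]
    - [0,0,0,0,0,-0.009,0.5]
    - [0,0,0,0,0,-0.009,0.5]
    - [0,0,0,0,0,-0.009,0.5]

```text
t: 4.33
tcp_pos: [569.8, -63.0, 70.4]
eef_rot: [-180.0, 0.2, -178.0]
ft_force: [-3.9, 0.9, 11.6]
width: 64.2
```

send_rows:
  plan:
    - [0,0,0,0.001,0,-0.002,0.5]
    - [0,0,0,0.001,0,-0.003,0.5]
    - [0,0,0,0.001,0,-0.003,0.5]
    - [0,0,0,0.001,0,-0.003,0.5]
    - [0,0,0,0.001,0,-0.003,0.5]
    - [0,0,0,0.001,0,0.01,0.5]
    - [0,0,0,0.001,0,0.035,0.5]
    - [0,0,0,0.001,0,0.05,0.5]

```text
t: 5.0
tcp_pos: [570.9, -63.0, 121.9]
eef_rot: [-179.9, 0.3, -178.0]
ft_force: [0.7, -0.6, 0.2]
width: 63.7
```

```bash
python3 look.py a4; python3 - <<'E'
from sil import *
S2={'scene':pickle.load(open('last.pkl','rb'))}
v=np.load('fit.npy')
W.pop('top')
M=prep
E
```

```text
[570.87 -63.04 121.88] [-179.95    0.25 -177.96] [ 0.69 -0.62  0.16] 63.71028415683741
```

View pics/a4.png

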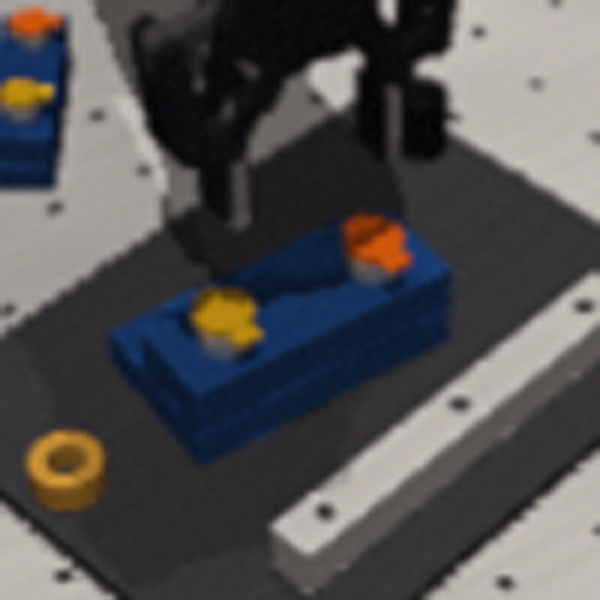

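Both caps look flat on their vials, yellow at crop (225,320) and orange at (378,245), and the rack has not moved. Next I back off and lower the fingers into the step.

send_rows:
  plan:
    - [0,0,0,-0.02,-0.001,0,0.5]
    - [0,0,0,-0.045,-0.002,0,0.5]
    - [0,0,0,-0.045,-0.002,0,0.5]
    - [0,0,0,-0.045,-0.002,-0.03,0.5]
    - [0,0,0,-0.045,-0.002,-0.055,0.5]
    - [0,0,0,-0.045,-0.002,-0.07,0.5]
    - [0,0,0,-0.045,-0.002,-0.08,0.5]
    - [0,0,0,-0.045,-0.002,-0.08,0.5]

```text
t: 5.72
tcp_pos: [526.1, -65.1, 42.3]
eef_rot: [-179.9, 0.3, -178.0]
ft_force: [-0.1, 0.2, -0.3]
width: 64.5
```

```bash
python3 look.py a5
```

```text
[526.15 -65.06  42.35] [-179.95    0.29 -177.96] [-0.08  0.23 -0.31] 64.47568096536308
```

View pics/a5.png

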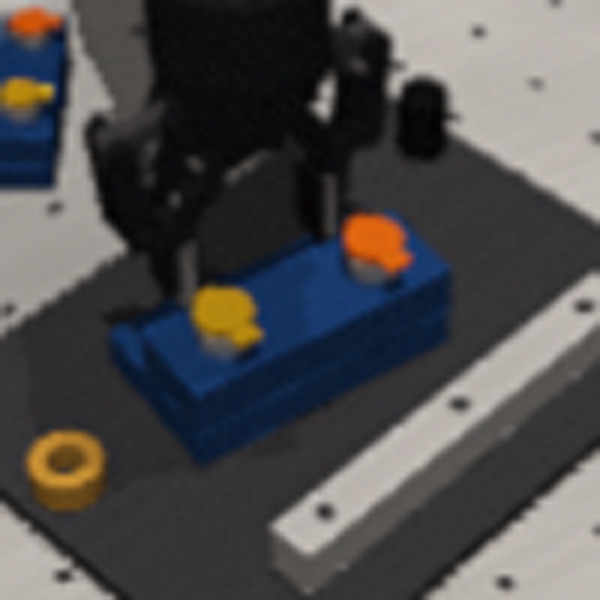

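send_rows:
  plan:
    - [0,0,0,0,0,-0.004,0.5]
    - [0,0,0,0,0,-0.008,0.5]
    - [0,0,0,0.002,0,-0.008,0.5]
    - [0,0,0,0.004,0,-0.008,0.5]
    - [0,0,0,0.006,0,-0.008,0.5]
    - [0,0,0,0.007,0,-0.008,0.5]
    - [0,0,0,0.008,0,-0.008,0.5]
    - [0,0,0,0.008,0,-0.008,0.5]

```text
t: 6.43
tcp_pos: [535.1, -65.3, 35.8]
eef_rot: [-179.9, 0.4, -178.0]
ft_force: [-1.0, 0.6, 0.3]
width: 63.8
```

send_rows:
  plan:
    - [0,0,0.02,0.004,0.0005,-0.002,0.5]
    - [0,0,0.05,0.009,0.001,-0.003,0.5]
    - [0,0,0.08,0.014,0.002,-0.003,0.5]
    - [0,0,0.11,0.019,0.003,-0.003,0.5]
    - [0,0,0.14,0.024,0.004,-0.003,0.5]
    - [0,0,0.17,0.029,0.005,-0.003,0.5]
    - [0,0,0.19,0.033,0.005,-0.003,0.5]
    - [0,0,0.19,0.033,0.005,-0.003,0.5]

```text
t: 7.1
tcp_pos: [569.3, -60.3, 32.8]
eef_rot: [-179.9, 0.5, -167.0]
ft_force: [-0.3, 0.6, -0.6]
width: 64.3
```

```bash
python3 look.py a6
```

```text
[569.33 -60.27  32.75] [-179.9     0.45 -167.01] [-0.27  0.59 -0.62] 64.34606905300963
```

View pics/a6.png

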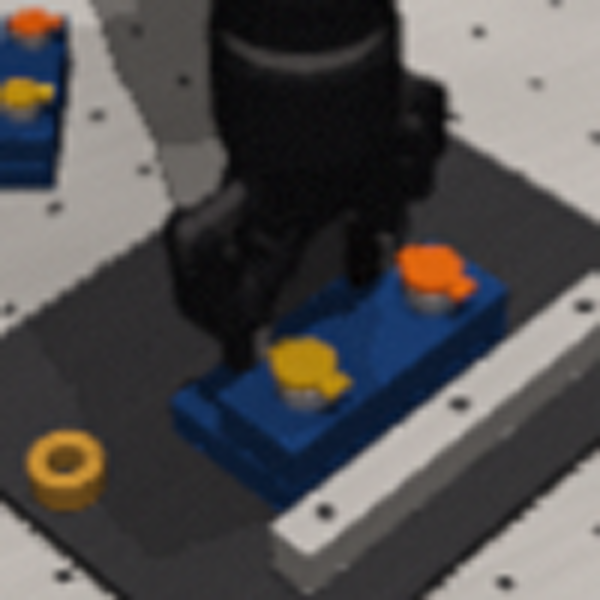

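The rack is squared up and a few mm short of the fence, caps still shut. I push on along the bed's x.

send_rows:
  plan:
    - [0,0,0,0.001,0.0002,0,0.5]
    - [0,0,0,0.002,0.0005,0,0.5]
    - [0,0,0,0.003,0.0007,0,0.5]
    - [0,0,0,0.004,0.0009,0,0.5]
    - [0,0,0,0.005,0.0012,0,0.5]
    - [0,0,0,0.006,0.0014,0,0.5]
    - [0,0,0,0.006,0.0014,0,0.5]
    - [0,0,0,0.006,0.0014,0,0.5]

```text
t: 7.82
tcp_pos: [575.2, -58.8, 32.8]
eef_rot: [-179.9, 0.5, -167.1]
ft_force: [0.0, 0.6, 0.6]
width: 64.1
```

send_rows:
  plan:
    - [0,0,0,0.001,0.0002,0,0.5]
    - [0,0,0,0.002,0.0005,0,0.5]
    - [0,0,0,0.003,0.0007,0,0.5]
    - [0,0,0,0.003,0.0007,0,0.5]
    - [0,0,0,0.003,0.0007,0,0.5]
    - [0,0,0,0.003,0.0007,0,0.5]
    - [0,0,0,0.003,0.0007,0,0.5]
    - [0,0,0,0.003,0.0007,0,0.5]

```text
t: 8.48
tcp_pos: [577.0, -58.4, 32.7]
eef_rot: [-179.9, 0.3, -167.1]
ft_force: [-4.5, -1.6, 3.3]
width: 64.5
```

```bash
python3 look.py a7
```

```text
[576.99 -58.36  32.66] [-179.9     0.33 -167.06] [-4.47 -1.61  3.27] 64.45142890394632
```

View pics/a7.png

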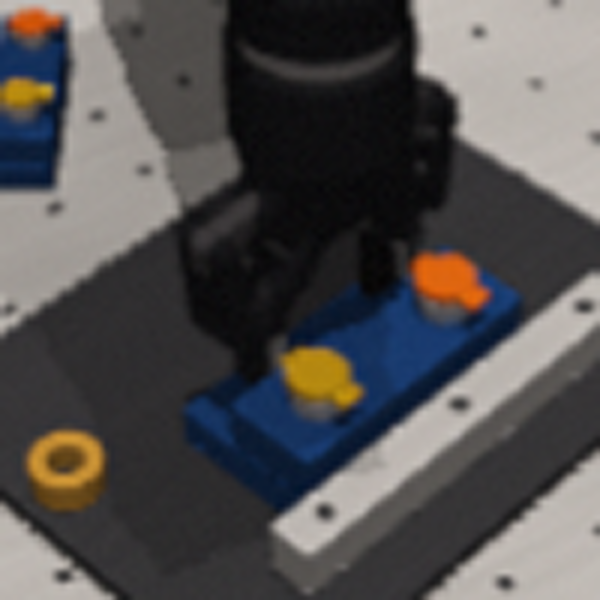

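send_rows:
  plan:
    - [0,0,0,0.001,0.0002,-0.001,0.5]
    - [0,0,0,0.001,0.0002,-0.002,0.5]
    - [0,0,0,0.001,0.0002,-0.003,0.5]
    - [0,0,0,0.001,0.0002,-0.004,0.5]
    - [0,0,0,0.001,0.0002,-0.005,0.5]
    - [0,0,0,0.001,0.0002,-0.005,0.5]
    - [0,0,0,0.001,0.0002,-0.005,0.5]
    - [0,0,0,0.001,0.0002,-0.005,0.5]

```text
t: 9.2
tcp_pos: [576.9, -58.0, 28.0]
eef_rot: [-179.9, 0.2, -167.0]
ft_force: [-5.3, -0.4, 6.3]
width: 63.9
```

send_rows:
  plan:
    - [0,0,0,0.002,0.0003,-0.001,0.5]
    - [0,0,0,0.002,0.0004,-0.0015,0.5]
    - [0,0,0,0.003,0.0005,-0.002,0.5]
    - [0,0,0,0.003,0.0005,-0.002,0.5]
    - [0,0,0,0.003,0.0005,-0.002,0.5]
    - [0,0,0,0.003,0.0005,-0.002,0.5]
    - [0,0,0,0.003,0.0005,-0.002,0.5]
    - [0,0,0,0.003,0.0005,-0.002,0.5]

```text
t: 9.87
tcp_pos: [576.9, -58.0, 27.9]
eef_rot: [-179.9, -0.1, -167.0]
ft_force: [-16.5, -2.5, 25.3]
width: 64.0
```

send_rows:
  plan:
    - [0,0,0,0.0035,0.0008,-0.0014,0.5]
    - [0,0,0,0.0035,0.0008,-0.0014,0.5]
    - [0,0,0,0.0035,0.0008,-0.0014,0.5]
    - [0,0,0,0.0035,0.0008,-0.0014,0.5]
    - [0,0,0,0.0035,0.0008,-0.0014,0.5]
    - [0,0,0,0.0035,0.0008,-0.0014,0.5]
    - [0,0,0,0.0035,0.0008,-0.0014,0.5]
    - [0,0,0,0.0035,0.0008,-0.0014,0.5]

```text
t: 10.53
tcp_pos: [576.7, -58.0, 27.9]
eef_rot: [-179.9, -0.4, -167.1]
ft_force: [-16.9, -4.3, 21.7]
width: 64.4
```

```bash
python3 look.py a8; python3 - <<'E'
from sil import *
import ov
v=np.load('fit.npy')
S2={n:snap(n) for n in('top','scene')}
o=telemetry.get_obs();print(o['t'],o['ft_force'],o['tcp_pos'],np.abs(o['dq']).max())
b=v[:3];c,s=np.cos(b[2]),np.sin(b[2])
r=np.array([b[0]+c*27.5+s*12,b[1]+s*27.5-c*12,b[2]])
v[3:6]=r;ov.draw(S2,v,'ov2',caps=(0,0))
E
```

```text
[576.73 -57.98  27.95] [-179.88   -0.44 -167.07] [-16.91  -4.33  21.67] 64.35568477906615
10.6833 [-17.27635579  -3.81976774  21.0803151 ] [576.73502362 -57.97589991  27.95931558] 0.09934961660922222
```

View pics/ov2_scene.png

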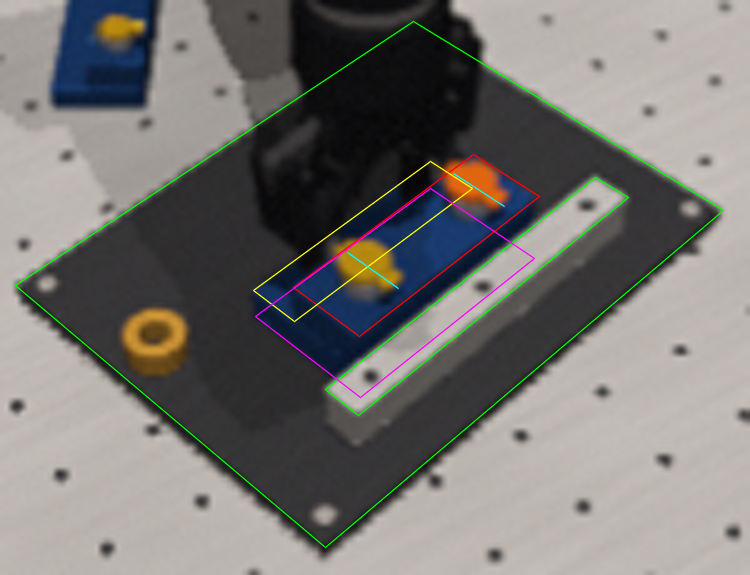

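View pics/a8.png

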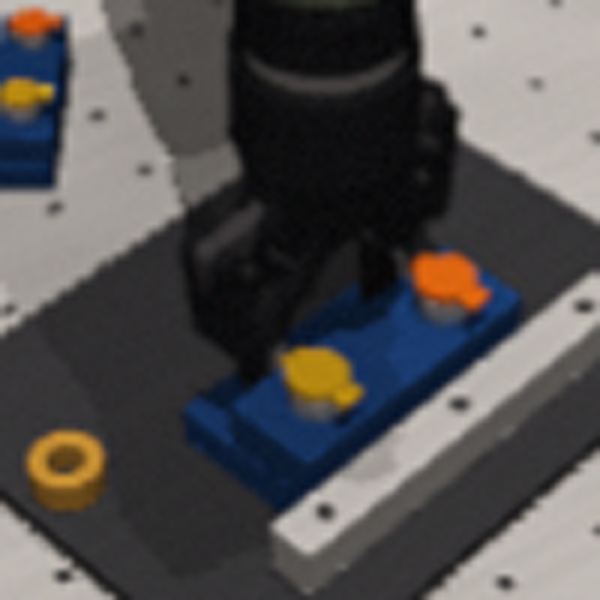

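```bash
python3 - <<'E'
from h import *
a=snap('scene')['img'].astype(float)
for _ in range(3): a+=snap('scene')['img']
a=np.clip(a/4*1.6,0,255).astype(np.uint8)
cv2.imwrite('pics/z1.png',cv2.resize(a[205:265,240:320],(800,600),interpolation=cv2.INTER_CUBIC))
o=telemetry.get_obs();print(o['t'],o['ft_force'],o['tcp_pos'])
E
```

```text
10.8833 [-16.39373042  -4.5400187   21.15291321] [576.7384548  -57.97544788  27.93537176]
```

View pics/z1.png

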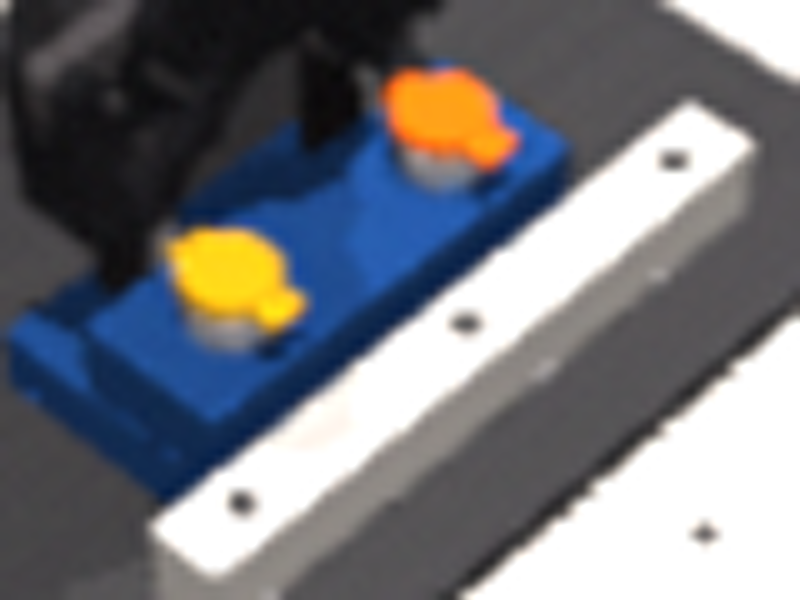

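View pics/ov2_top.png

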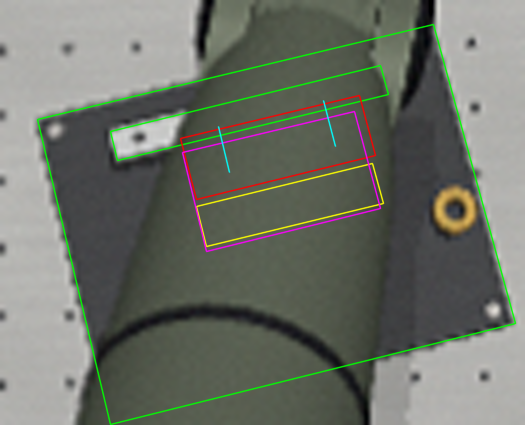

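The rack's back edge runs parallel to the fence, and its right bottom corner meets it at crop (165,495). Both caps are flat, and the push is steady at 17 N forward and 21 N down. I'm handing in.

```bash
python3 - <<'E'
from bench import telemetry, hand_in
print(hand_in()); o=telemetry.get_obs();print(o['t'],o['ft_force'],o['tcp_pos'])
E
```

```text
the job is handed in; nothing more can be done
None
the job is handed in; nothing more can be done
```

I tipped both caps over at once with the two opened fingers and pressed them shut. Then I pushed the rack in its front step, turning it about 11° square, until it met the fence, and handed the job in at about 10.9 s while still pushing. The hand-in gave no verdict.

- **Push:** the last readings held steady at about 17 N forward and 21 N down.
- **Rack pose:** it stopped where the fitted pose said it would. In the scene picture its back edge is within about 0.5 px (roughly 1.5 mm) of the seated position and parallel to the fence to about 0.01 rad. The top camera was blocked by the arm, so this rests on the scene view alone.
- **Caps:** both look flat on their vials. I judged this by eye and did not measure the angle.
- **Other objects:** nothing else was touched on purpose. The collar and lens tube looked unmoved in the pictures that showed them, and I did not re-check the bottle, jar, driver and post.

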